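# Centre the altar lamp on its stand

## Task

The amber lamp has been set down near the edge of its red stand. With light taps of the fingertips, slide it to the middle of the stand so that its foot stands upright wholly inside the brass ring, then take the hand away. Never grip, lift or topple the lamp, do not shift its stand, and leave the green lamp and everything else where they are.

Things in the scene. Friction and masses are not known exactly. Their poses are not given: they have to be found in the camera images.
- lamp: Amber lamp with brass fittings, about 160 g, round about its z axis. Origin: centre of its foot's underside. Upwards: foot diameter 36, 0 to 6 mm; neck 26, to 12 mm; brass collar 49 (widest), to 24 mm; amber shade 47 tapering to 26, to 55 mm; finial to 64 mm. Starts on stand, 22 to 35 mm off its middle, any direction. Pushed slowly at the collar it slides (about 1 N); pushed high or fast it topples.
- stand: Red round stand, loose, about 0.9 kg, round about its z axis. Origin: centre of its underside, on the table. 70 mm high, diameter 120 at top and bottom with a thinner waist. On its flat top a flush brass ring, inner diameter 54, outer 62, marks the middle. Carries the amber lamp.
- other_lamp: Green lamp with brass fittings, about 160 g, round about its z axis. Origin: centre of its foot's underside. Upwards: foot diameter 36, 0 to 6 mm; neck 26, to 12 mm; brass collar 49 (widest), to 24 mm; green shade 47 tapering to 26, to 55 mm; finial to 64 mm. Stands centred on other_stand; leave it alone.
- other_stand: Red round stand, loose, about 0.9 kg, round about its z axis. Origin: centre of its underside, on the table. 70 mm high, diameter 120 at top and bottom with a thinner waist. On its flat top a flush brass ring, inner diameter 54, outer 62, marks the middle. Carries the green lamp; leave it alone. The two stands may be on either side, their centres at least 220 mm apart.
- mandarin: Orange mandarin, diameter 60, 48 mm high, on the table; bystander. Origin: centre of its underside.
- tea_cup: White tea cup, rim diameter 64, 42 mm high, on the table; bystander. Origin: centre of its underside.
- bottle_1: Drink bottle with orange label, diameter 58, 150 mm high, standing on the table on the robot's left; bystander. Origin: centre of its underside.
- bottle_2: Drink bottle with orange label, diameter 58, 150 mm high, standing on the table on the robot's right; bystander. Origin: centre of its underside.
- carton_1: Blue drink carton with a green patch, 42 x 56 mm, 105 mm high, standing on the table on the robot's left; bystander. Origin: centre of its underside.
- carton_2: Blue drink carton with a green patch, 42 x 56 mm, 105 mm high, standing on the table on the robot's right; bystander. Origin: centre of its underside.
Things that resemble listed ones, but are neither listed nor needed, are in the scene too. Leave any pink look-alike of the lamp alone.

How it is judged:
At the end, for the whole second after the job is handed in: The amber lamp stands upright (within 3 degrees) and still on its stand, its foot's centre within 9 mm of the middle of the stand; the stands are within 15 mm of where they were, the green lamp is still on its stand's middle (10 mm) and the other things are within 20 mm of where they were (horizontal distance between lamp and stand below 0.009 m and angle between lamp's own z axis and vertical below 0.05 rad and z of lamp in the frame of stand between 0.066 and 0.074 m and linear speed of lamp below 0.02 m/s and distance of each of stand, other_stand from where it was at the start of the episode below 0.015 m and horizontal distance between other_lamp and other_stand below 0.01 m and distance of each of mandarin, tea_cup, bottle_1, bottle_2, carton_1, carton_2 from where it was at the start of the episode below 0.02 m); the robot touches nothing.
It fails at once if the amber lamp is tipped by more than about 20 degrees (angle between lamp's own z axis and vertical above 0.35 rad).
It fails at once if the amber lamp is lifted off its stand or drops off it (z of lamp in the frame of stand above 0.082 m or z of lamp in the frame of stand below 0.055 m).
It fails at once if the amber lamp is squeezed or struck with more than 10 N (contact force between the arm and lamp above 10 N).
It fails at once if the amber lamp's stand is shifted by more than 15 mm (distance of stand from where it was at the start of the episode above 0.015 m).
It fails at once if the green lamp is shifted by more than 8 mm, its stand by more than 15 mm or another thing on the table by more than 20 mm (distance of other_lamp from where it was at the start of the episode above 0.008 m or distance of other_stand from where it was at the start of the episode above 0.015 m or distance of any of mandarin, tea_cup, bottle_1, bottle_2, carton_1, carton_2 from where it was at the start of the episode above 0.02 m).
It also fails if it takes over 45 s, if anything falls off the work surface, if the arm or the gripper's body presses on something with over 40 N, if the wrist force passes 120 N, or if a joint passes its speed limit or range.

## Robot

A 7-joint arm with a two-finger parallel gripper is mounted at the origin on the work surface. World frame = base frame: x ahead of the robot, y to its left, z up, the work surface at z = 0. Lengths are in m, angles in rad, forces in N, time in s.
With the tool pointing down it reaches from about 0.4 to 0.85 m from the base axis. Payload 6.9 kg.
Tool frame: the origin (TCP) lies midway between the tips of the shut fingers; the grasp point (between the pads) lies 19 mm behind it; z points along the fingers, y is the direction in which the jaws open and shut (so a half turn about z gives the same grasp; the last joint's range is limited). The gripper opens to 85 mm and grips with 20 to 120 N. Pads are 22 mm wide; open, the fingers measure 114 mm over their backs; the gripper's body (76 mm by 85 mm) begins 54 mm behind the grasp point. The pads swing forward as they close: fully open they stand 13 mm farther back than shut.
Start: joints at [1.306, 0.507, -0.238, 1.5, 0.126, 1.149, -0.155], TCP at [0.226, -0.583, 0.201] pointing down, gripper open.
Joint ranges: [-3.08, 3.08], [-0.24, 2.05], [-1.43, 1.35], [0, 2.5], [-1.52, 4.66], [0.17, 1.96], [-2.89, 2.89]. Speed limits (rad/s): [2.39, 2.39, 3.14, 3.14, 3.14, 3.14, 3.14].

## Interface

Orientations are given as a unit quaternion [x, y, z, w].
In Python, from bench import readout, optics, ticket gives the robot as it stands. The module is installed in compiled form; this text tells all that it offers.
- The arm moves only by the tool drive_tool, never from a script. Its argument "plan" is a list of rows, each a list of 7 numbers: the shift along the tool's x, y, z in mm, then the turn, a rotation vector about the tool's x, y, z in rad, then the finger opening in mm, from 0 to 85.4. In form: [[dx, dy, dz, wx, wy, wz, hand], ...]. A call has 1 to 10 rows; each row is the pose to reach, as a shift and turn from the pose commanded when the call began, along the tool's axes at that moment; what a row does not reach only later rows make up. A row lasts 1/12 s, in which the tool goes at most 41.7 mm and 7.16 degrees, less where a joint would pass 70% of its speed; a pose out of reach is approached as far as the arm can. A call with a gripper value outside its range is refused whole. The fingers move at their own pace and stop on an object; "force" is the grip in N (left out, the last holds). Time passes only in rows, so rows that repeat a pose let the fingers close. It gives the time, the measured TCP pose, the force and the opening at its end, in the units of the state.
- readout.sense(): the state, without advancing time (a new reading comes with each control period).
- optics.grab_frame(name): name is "scene" or "side" or "wrist"; returns (picture, depth): 420x560x3 uint8, red, green, blue; 420x560 float32, m along the optical axis (not along the pixel's ray), 0 where there is no reading.
- optics.camera_params(name): a dict with "fx", "fy", "cx", "cy" (pixels), "world_to_cam" (4x4, takes a point from world to camera coordinates); the wrist camera has in their place "hand_eye" (4x4, takes a point from camera to tool coordinates, whose origin is the TCP and whose axes are the flange's). Camera axes: x right, y down, z forward; pixel columns grow to the right and rows downward; lengths in m; the calibration is good to about 2 mm. A picture is of the moment at which its call begins: read the wrist's pose just before it. camera_params takes no time and is no camera call.
- ticket.close_job(): hands the job in, once; it reports no verdict.
The state is a dict: "t": time; "joint_pos": joint angles; "qvel": joint speeds; "tau": joint torques, N m; "tool_pos": TCP position; "eef_rot": TCP orientation; "contact_force": force on the tool from outside, world axes, zero at the start; "torque": the same for the moment, N m; "opening": finger opening in m.
Only numpy, scipy, OpenCV 4.12 (cv2) and the standard library are available. Lean on these libraries where they do the work, as an engineer would, in place of code of your own. Each camera call takes 0.05 s, during which the arm holds its last target.

## Working session

There is one attempt and no reset: what is moved stays moved. The work goes in short steps, Python scripts to look and compute and a tool call to move; the robot and the scene stay as the last step left them, time stands still between calls to the robot, and variables do not carry over. Pictures are saved under pics/ and viewed, and the job is handed in when it is done.

Besides the shell and the picture viewer there is one more tool, called after "Emit:" by a JSON object that holds its "name" and its "arguments", one argument or row to a line. drive_tool: Moves the arm, as the interface text tells. Its arguments: {"type":"object","properties":{"plan":{"type":"array"},"force":{"type":"number"}},"required":["plan"]}

```bash
mkdir -p pics; cat > h.py <<'E'
import numpy as np, cv2
from bench import readout, optics, ticket
def grab(n,fn):
    p,d=optics.grab_frame(n); cv2.imwrite('pics/'+fn+'.png',p[:,:,::-1]); np.savez('pics/'+fn+'.npz',p=p,d=d); return p,d
def ray(n,u,v):
    c=optics.camera_params(n); T=np.linalg.inv(c['world_to_cam'])
    d=np.array([(u-c['cx'])/c['fx'],(v-c['cy'])/c['fy'],1.]); return T[:3,3],T[:3,:3]@d
def onz(n,u,v,z):
    o,d=ray(n,u,v); return o+d*(z-o[2])/d[2]
def pts(n,d):
    c=optics.camera_params(n); T=np.linalg.inv(c['world_to_cam'])
    v,u=np.mgrid[:d.shape[0],:d.shape[1]]
    P=np.stack([(u-c['cx'])/c['fx']*d,(v-c['cy'])/c['fy']*d,d],-1)
    return P@T[:3,:3].T+T[:3,3]
E
python3 - <<'E'
from h import *
s=readout.sense(); print({k:np.round(v,3) for k,v in s.items()})
grab('scene','s0'); grab('side','d0')
for n in('scene','side'):print(onz(n,280,210,0),ray(n,280,210)[0])
E
```

```text
{'t': np.float64(0.0), 'joint_pos': array([ 1.306,  0.508, -0.238,  1.501,  0.126,  1.149, -0.155]), 'qvel': array([ 0.001,  0.002,  0.001, -0.001,  0.001,  0.   ,  0.   ]), 'tau': array([ 2.0000e-03, -6.2059e+01, -2.1860e+00, -2.4965e+01,  1.3000e-02,
        1.2000e-02,  0.0000e+00]), 'tool_pos': array([ 0.226, -0.582,  0.2  ]), 'eef_rot': array([ 0.983,  0.184, -0.   , -0.001]), 'contact_force': array([-0.005, -0.181,  0.015]), 'torque': array([0.012, 0.019, 0.03 ]), 'opening': np.float64(0.086)}
[0.52336033 0.07220249 0.        ] [ 0.98854786 -0.80009904  0.84265123]
[ 0.59489325 -0.05262182  0.        ] [-0.02868237  0.58609402  0.91388502]
```

View pics/s0.png

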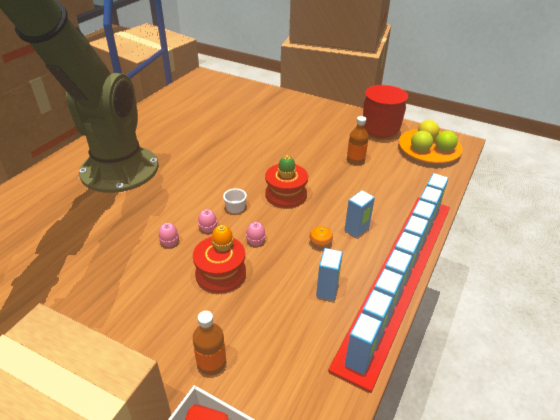

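View pics/d0.png

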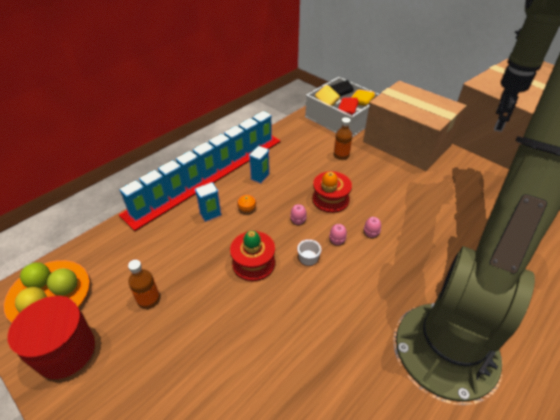

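Candidates for the amber lamp in the scene view are the amber lamp at (222,238), the green lamp at (287,168), pink look-alikes at (168,235), (207,220) and (256,233), and the orange mandarin at (321,237). I choose (222,238), an orange shade on a red stand. Next is a close crop and a measurement.

```bash
cat >> h.py <<'E'
def circ(xy):
    A=np.c_[2*xy,np.ones(len(xy))]; s=np.linalg.lstsq(A,(xy**2).sum(1),rcond=None)[0]
    return s[:2],np.sqrt(s[2]+s[:2]@s[:2])
E
python3 - <<'E'
from h import *
ims=[]
for n,f,(u,v),b in(('scene','s0',(220,255),(185,255,220,295)),('side','d0',(331,190),(305,360,165,215))):
    z=np.load(f'pics/{f}.npz');p,d=z['p'],z['d']
    ims.append(cv2.resize(p[v-45:v+45,u-45:u+45],(400,400),interpolation=cv2.INTER_CUBIC))
    P=pts(n,d); hsv=cv2.cvtColor(p,cv2.COLOR_RGB2HSV); H,S,V=[hsv[...,i].astype(int) for i in range(3)]
    box=np.zeros(H.shape,bool); box[b[2]:b[3],b[0]:b[1]]=1; box&=d>0
    top=box&(abs(P[...,2]-.07)<.004)
    q=P[top]; print(n,'top n',top.sum(),'z',np.median(q[:,2]))
    hull=cv2.convexHull(q[:,:2].astype(np.float32))[:,0].astype(float)
    print(' minCircle',cv2.minEnclosingCircle(q[:,:2].astype(np.float32)),'hullfit',circ(hull))
    lm=box&(P[...,2]>.078); q=P[lm]; print(' lamp n',lm.sum(),'zmax',q[:,2].max())
    for lo,hi in((.078,.085),(.082,.094),(.094,.11),(.11,.124),(.124,.14)):
        k=q[(q[:,2]>lo)&(q[:,2]<hi)]
        if len(k)>6: print('  ',lo,len(k),k.mean(0),circ(k[:,:2]))
cv2.imwrite('pics/crop0.png',np.hstack(ims)[:,:,::-1])
E
```

```text
scene top n 1318 z 0.06973326725349688
 minCircle ((0.5120777487754822, -0.2038390189409256), 0.06190827488899231) hullfit (array([ 0.51331296, -0.20282856]), np.float64(0.0600205179672852))
 lamp n 426 zmax 0.1323592850544213
   0.078 19 [ 0.51990799 -0.19202506  0.08291847] (array([ 0.50766663, -0.17832231]), np.float64(0.022515489105979412))
   0.082 82 [ 0.51791232 -0.19297041  0.08864504] (array([ 0.50842901, -0.17875518]), np.float64(0.022827724893265046))
   0.094 126 [ 0.51796055 -0.19117382  0.10247374] (array([ 0.50844302, -0.17899825]), np.float64(0.02156248031139442))
   0.11 165 [ 0.51393271 -0.18554522  0.1180432 ] (array([ 0.50984148, -0.18107553]), np.float64(0.015334936749483817))
   0.124 50 [ 0.50821291 -0.18085729  0.12662765] (array([ 0.5079411 , -0.18031189]), np.float64(0.007556733560571999))
side top n 558 z 0.0692466174240643
 minCircle ((0.5131431818008423, -0.19770324230194092), 0.062491875141859055) hullfit (array([ 0.51277182, -0.19756928]), np.float64(0.05999506702656813))
 lamp n 253 zmax 0.13309646860393187
   0.078 15 [ 0.50115019 -0.16011052  0.08347815] (array([ 0.50886445, -0.17498716]), np.float64(0.023588337160670606))
   0.082 56 [ 0.50028962 -0.16103298  0.08870764] (array([ 0.50830436, -0.17416911]), np.float64(0.0230176300171848))
   0.094 74 [ 0.49870666 -0.16075481  0.10279233] (array([ 0.50672563, -0.17237117]), np.float64(0.020401589489257847))
   0.11 97 [ 0.50287102 -0.16720216  0.11774299] (array([ 0.50595653, -0.17187176]), np.float64(0.015354817893981918))
   0.124 25 [ 0.50550498 -0.17141077  0.1272198 ] (array([ 0.50709841, -0.17158229]), np.float64(0.008139825231326859))
```

View pics/crop0.png

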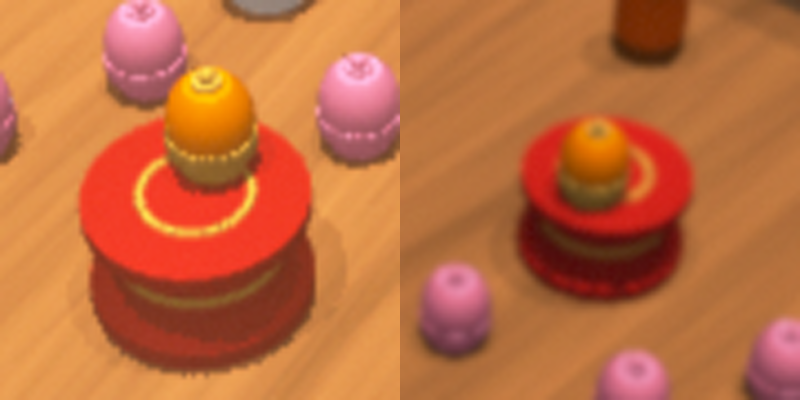

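The crop shows the amber lamp on the red stand. In the left half the ring is at (195,195) and the lamp's foot is on its upper-right edge; the pink ones are on the table. Both views give the same lamp offset from the stand, about (-5, +24) mm. I will push along roughly -y with the fingers slightly apart as a cradle.

```bash
python3 - <<'E'
from h import *
c=optics.camera_params('wrist');print({k:np.round(v,3) for k,v in c.items()})
for n,l in(('scene',[(168,240),(207,225),(256,238),(287,170),(235,200)]),('side',[(299,218),(338,238),(373,230)])):
    for u,v in l: print(n,u,v,np.round(onz(n,u,v,.02),3))
E
```

```text
{'fx': np.float64(317.471), 'fy': np.float64(317.471), 'cx': np.float64(279.323), 'cy': np.float64(213.315), 'hand_eye': array([[-0.001, -0.962, -0.274,  0.07 ],
       [ 1.   , -0.001,  0.   , -0.001],
       [-0.   , -0.274,  0.962, -0.173],
       [ 0.   ,  0.   ,  0.   ,  1.   ]])}
scene 168 240 [ 0.347 -0.19   0.02 ]
scene 207 225 [ 0.399 -0.096  0.02 ]
scene 256 238 [ 0.534 -0.074  0.02 ]
scene 287 170 [0.463 0.224 0.02 ]
scene 235 200 [0.406 0.027 0.02 ]
side 299 218 [ 0.517 -0.054  0.02 ]
side 338 238 [ 0.385 -0.074  0.02 ]
side 373 230 [ 0.331 -0.169  0.02 ]
```

Emit:
{"name": "drive_tool", "arguments": {
  "plan": [
    [0,0,-60,0,0,0,85],
    [0,0,-80,0,0,0,85],
    [0,0,-80,0,0,0,85]
  ]
}}

```text
t: 0.35
tool_pos: [0.2272, -0.5852, 0.288]
eef_rot: [0.983, 0.184, 0.001, 0.005]
contact_force: [1.0, -0.2, 0.3]
opening: 0.085
```

Emit:
{"name": "drive_tool", "arguments": {
  "plan": [
    [40,-32,0,0,0,-0.12,60],
    [80,-64,0,0,0,-0.24,30],
    [120,-96,0,0,0,-0.36,22],
    [160,-128,0,0,0,-0.48,22],
    [200,-160,0,0,0,-0.6,22],
    [230,-185,0,0,0,-0.7,22],
    [260,-210,0,0,0,-0.8,22],
    [290,-235,0,0,0,-0.9,22],
    [320,-260,0,0,0,-1.0,22],
    [320,-260,0,0,0,-1.0,22]
  ]
}}

```text
t: 1.18
tool_pos: [0.4309, -0.2221, 0.2807]
eef_rot: [0.772, 0.635, 0.0, -0.0]
contact_force: [1.0, -0.9, -0.2]
opening: 0.0225
```

```bash
cat >> h.py <<'E'
from scipy.spatial.transform import Rotation as R
def rel(target_xyz,yaw_deg):
    # pose of tool x axis at yaw, z down; in current tool frame
    s=readout.sense(); Rc=R.from_quat(s['eef_rot'])
    a=np.radians(yaw_deg); x=np.array([np.cos(a),np.sin(a),0]); z=np.array([0,0,-1.]); T=R.from_matrix(np.c_[x,np.cross(z,x),z])
    print('t',s['t'],'pos',np.round(s['tool_pos'],4),'op',s['opening'],'F',np.round(s['contact_force'],2),'j',np.round(s['joint_pos'],2))
    print('shift mm',np.round(Rc.inv().apply(np.array(target_xyz)-s['tool_pos'])*1e3,1),'rot',np.round((Rc.inv()*T).as_rotvec(),4))
E
python3 -c "
from h import *
rel([.503,-.09,.25],101.5)"
```

```text
t 1.1833 pos [ 0.4309 -0.2221  0.2807] op 0.022456378341848285 F [ 1.04 -0.9  -0.22] j [ 0.89  0.26 -0.61  1.71  0.16  1.22  0.05]
shift mm [143.5  45.3  30.7] rot [ 2.000e-04 -2.000e-04 -3.946e-01]
```

Emit:
{"name": "drive_tool", "arguments": {
  "plan": [
    [35,11,5,0,0,-0.1,22],
    [70,22,12,0,0,-0.2,22],
    [105,33,20,0,0,-0.3,22],
    [143,45,30,0,0,-0.395,22],
    [143,45,30,0,0,-0.395,22],
    [143,45,30,0,0,-0.395,22]
  ]
}}

```text
t: 1.68
tool_pos: [0.5031, -0.0908, 0.25]
eef_rot: [0.633, 0.774, 0.0, -0.001]
contact_force: [0.0, -0.7, 0.8]
opening: 0.0219
```

```bash
cat >> h.py <<'E'
def wrist(fn):
    s=readout.sense(); p,d=grab('wrist',fn); c=optics.camera_params('wrist')
    v,u=np.mgrid[:d.shape[0],:d.shape[1]]
    P=np.stack([(u-c['cx'])/c['fx']*d,(v-c['cy'])/c['fy']*d,d],-1)
    X=c['hand_eye']; P=P@X[:3,:3].T+X[:3,3]
    return p,d,P@R.from_quat(s['eef_rot']).as_matrix().T+s['tool_pos']
E
python3 - <<'E'
from h import *
p,d,P=wrist('w1')
rel([.503,-.09,.085],101.5)
near=np.hypot(P[...,0]-.513,P[...,1]+.2)<.075
top=near&(d>0)&(abs(P[...,2]-.07)<.004); q=P[top]; print('top',len(q),np.median(q[:,2]))
h=cv2.convexHull(q[:,:2].astype(np.float32))[:,0]; print(cv2.minEnclosingCircle(h),circ(h.astype(float)))
hsv=cv2.cvtColor(p,cv2.COLOR_RGB2HSV); yl=top&(hsv[...,0]>15)&(hsv[...,0]<35)&(hsv[...,1]>90); q=P[yl]; print('ring',len(q),circ(q[:,:2]))
for lo,hi in((.08,.094),(.094,.11),(.11,.124),(.124,.14)):
    k=P[near&(d>0)&(P[...,2]>lo)&(P[...,2]<hi)]
    if len(k)>6: print('  ',lo,len(k),circ(k[:,:2]))
E
```

```text
t 1.7333 pos [ 0.5027 -0.093   0.2502] op 0.021847486091133902 F [-0.92  0.35 -0.15] j [ 0.66  0.35 -0.74  1.7   0.25  1.19  0.05]
shift mm [  2.8   1.1 165.2] rot [-0.0012 -0.0005 -0.0055]
top 3162 0.07015476049733411
((0.5131137371063232, -0.19974848628044128), 0.06037016957998276) (array([ 0.51275983, -0.19949665]), np.float64(0.05965813815522274))
ring 183 (array([ 0.51278238, -0.19955791]), np.float64(0.02906080179718102))
   0.08 165 (array([ 0.50800438, -0.17614176]), np.float64(0.024040049921054376))
   0.094 270 (array([ 0.50802271, -0.17550903]), np.float64(0.022254527380702892))
   0.11 612 (array([ 0.5090299 , -0.17390163]), np.float64(0.015977237393444435))
   0.124 354 (array([ 0.50855857, -0.17596821]), np.float64(0.00851991554831472))
```

View pics/w1.png

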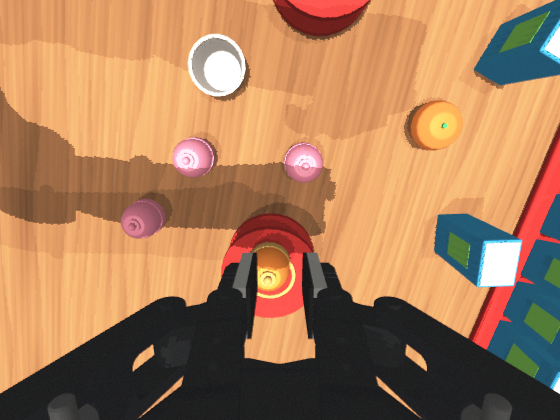

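Wrist view: the lamp's finial is at (268,278), with the ring around (270,275), and the pink look-alikes are at (193,157), (303,162) and (143,218). The fingers' lane is clear. The stand's centre is (0.513,-0.1996) and the lamp is at (0.508,-0.176), with circle radii 59.7/29/24 mm as they should be. I'll come down behind the lamp.

```bash
python3 -c "
from h import *
rel([.4960,-.1170,.081],101.5)"
```

```text
t 1.7333 pos [ 0.5027 -0.093   0.2502] op 0.021847486091133902 F [-0.92  0.35 -0.15] j [ 0.66  0.35 -0.74  1.7   0.25  1.19  0.05]
shift mm [-22.3 -11.  169.2] rot [-0.0012 -0.0005 -0.0055]
```

Emit:
{"name": "drive_tool", "arguments": {
  "plan": [
    [-5,-3,25,0,0,0,22],
    [-10,-6,50,0,0,0,22],
    [-14,-9,75,0,0,0,22],
    [-18,-11,100,0,0,0,22],
    [-20,-11,120,0,0,0,22],
    [-20,-11,130,0,0,0,22],
    [-20,-11,130,0,0,0,22],
    [-20,-11,130,0,0,0,22]
  ]
}}

```text
t: 2.4
tool_pos: [0.4959, -0.1159, 0.1211]
eef_rot: [0.636, 0.772, -0.0, -0.0]
contact_force: [0.4, -0.2, -0.1]
opening: 0.0221
```

```bash
python3 - <<'E'
from h import *
p,d,P=wrist('w2')
rel([.4960,-.1170,.081],101.5)
E
```

```text
t 2.45 pos [ 0.4966 -0.1157  0.1217] op 0.021688100691351627 F [-0.23  0.43 -0.06] j [ 0.64  0.47 -0.67  1.91  0.37  0.88 -0.03]
shift mm [-1.2 -0.9 40.7] rot [ 0.0012  0.0006 -0.0077]
```

View pics/w2.png

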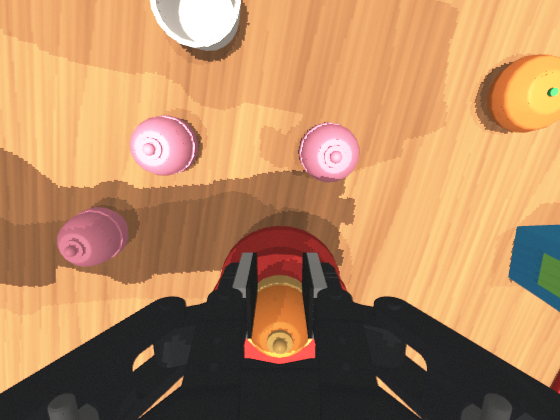

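The lamp sits centred between the fingers at (280,345), and the fingertips at about (245,262) and (315,262) clear the pink ones. I'll lower to collar height.

Emit:
{"name": "drive_tool", "arguments": {
  "plan": [
    [-1,-1,10,0,0,0,22],
    [-1,-1,20,0,0,-0.006,22],
    [-1,-1,30,0,0,-0.006,22],
    [-1,-1,40,0,0,-0.006,22],
    [-1,-1,40,0,0,-0.006,22],
    [-1,-1,40,0,0,-0.006,22],
    [-1,-1,40,0,0,-0.006,22]
  ]
}}

```text
t: 3.03
tool_pos: [0.4953, -0.1162, 0.0807]
eef_rot: [0.633, 0.774, 0.0, -0.0]
contact_force: [0.0, -0.2, 0.0]
opening: 0.022
```

```bash
python3 - <<'E'
from h import *
grab('scene','s3')
rel([.5064,-.1672,.081],101.5)
p=cv2.imread('pics/s3.png'); cv2.imwrite('pics/s3c.png',cv2.resize(p[180:320,150:290],None,fx=4,fy=4,interpolation=2))
E
```

```text
t 3.0833 pos [ 0.4955 -0.1163  0.0809] op 0.022136161998388356 F [-0.1  -0.18  0.8 ] j [ 0.61  0.52 -0.64  1.96  0.43  0.79 -0.07]
shift mm [-52.    0.6  -0.1] rot [ 0.0004 -0.     -0.0005]
```

View pics/s3c.png

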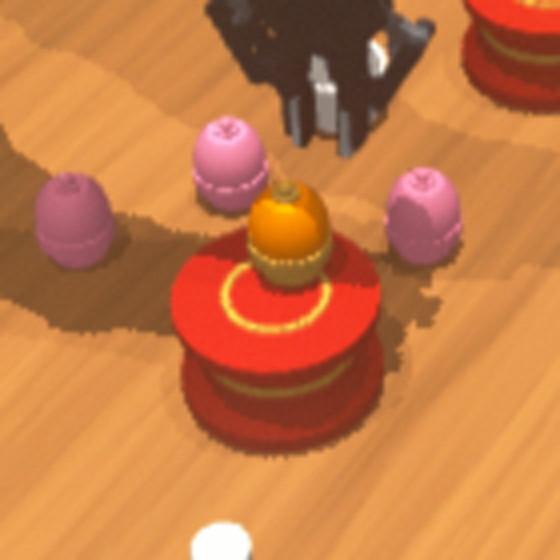

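The fingers are behind the lamp at crop (330,115) and straight in line with it. I'll approach slowly, then push at about 12-18 mm/s.

Emit:
{"name": "drive_tool", "arguments": {
  "plan": [
    [-3,0,0,0,0,0,22],
    [-6,0,0,0,0,0,22],
    [-9,0,0,0,0,0,22],
    [-12,0,0,0,0,0,22],
    [-14,0,0,0,0,0,22],
    [-16,0,0,0,0,0,22],
    [-18,0,0,0,0,0,22],
    [-19,0,0,0,0,0,22],
    [-20,0,0,0,0,0,22],
    [-20,0,0,0,0,0,22]
  ]
}}

```text
t: 3.92
tool_pos: [0.4992, -0.1362, 0.0807]
eef_rot: [0.633, 0.774, -0.0, -0.0]
contact_force: [0.3, 1.1, 0.0]
opening: 0.0222
```

Emit:
{"name": "drive_tool", "arguments": {
  "plan": [
    [-1,0,0,0,0,0,22],
    [-2,0,0,0,0,0,22],
    [-3,0,0,0,0,0,22],
    [-4,0,0,0,0,0,22],
    [-5,0,0,0,0,0,22],
    [-6,0,0,0,0,0,22],
    [-7,0,0,0,0,0,22],
    [-8,0,0,0,0,0,22],
    [-9,0,0,0,0,0,22],
    [-10,0,0,0,0,0,22]
  ]
}}

```text
t: 4.75
tool_pos: [0.5012, -0.1459, 0.0807]
eef_rot: [0.633, 0.774, 0.0, -0.0]
contact_force: [-0.7, -0.3, 0.8]
opening: 0.022
```

```bash
cat >> h.py <<'E'
def check(fn):
    for n,b,c in(('scene',(185,255,215,295),(220,255)),('side',(305,360,165,215),(331,190))):
        p,d=grab(n,fn+n); P=pts(n,d); hsv=cv2.cvtColor(p,cv2.COLOR_RGB2HSV)
        H,S,V=[hsv[...,i].astype(int) for i in range(3)]
        box=np.zeros(H.shape,bool); box[b[2]:b[3],b[0]:b[1]]=1; box&=d>0
        q=P[box&(abs(P[...,2]-.07)<.004)&((H<8)|(H>172))&(S>120)]
        hull=cv2.convexHull(q[:,:2].astype(np.float32))[:,0].astype(float); sc,sr=circ(hull); 
        lm=box&(H>=8)&(H<35)&(S>120)&(P[...,2]>.078)
        for lo,hi in((.082,.094),(.094,.11)):
            k=P[lm&(P[...,2]>lo)&(P[...,2]<hi)]
            if len(k)>6: lc,lr=circ(k[:,:2]); print(n,'stand',sc.round(4),sr.round(4),'lamp',len(k),lc.round(4),lr.round(4),'diff mm',((lc-sc)*1e3).round(1))
        u,v=c; cv2.imwrite('pics/'+fn+n+'c.png',cv2.resize(p[v-40:v+40,u-40:u+40,::-1],None,fx=5,fy=5,interpolation=2))
    cv2.imwrite('pics/'+fn+'c.png',np.hstack([cv2.imread('pics/'+fn+n+'c.png') for n in('scene','side')]))
E
python3 - <<'E'
from h import *
check('c4')
rel([.5064,-.1672,.081],101.5)
E
```

```text
scene stand [ 0.5138 -0.2037] 0.0591 lamp 85 [ 0.508  -0.1789] 0.023 diff mm [-5.8 24.8]
scene stand [ 0.5138 -0.2037] 0.0591 lamp 118 [ 0.5073 -0.1777] 0.0228 diff mm [-6.5 26. ]
side stand [ 0.5117 -0.1971] 0.059 lamp 55 [ 0.5085 -0.1742] 0.023 diff mm [-3.2 22.9]
side stand [ 0.5117 -0.1971] 0.059 lamp 42 [ 0.509 -0.175] 0.0227 diff mm [-2.8 22.1]
t 4.85 pos [ 0.5012 -0.146   0.0807] op 0.022237034147708605 F [-0.82  0.76  0.25] j [ 0.66  0.54 -0.63  1.93  0.43  0.81 -0.01]
shift mm [-21.8   0.9  -0.3] rot [ 0.      0.     -0.0009]
```

View pics/c4c.png

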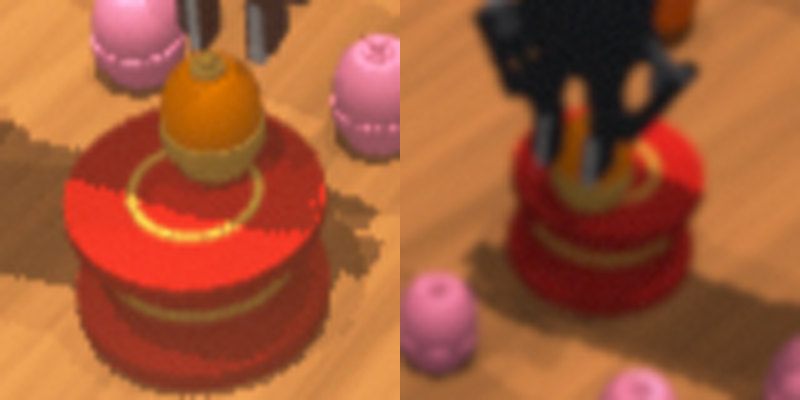

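Not moved yet; the fingers (tips at crop (200,40)/(260,50)) are just short of contact. Continuing.

Emit:
{"name": "drive_tool", "arguments": {
  "plan": [
    [-1,0,0,0,0,0,22],
    [-2,0,0,0,0,0,22],
    [-3,0,0,0,0,0,22],
    [-4,0,0,0,0,0,22],
    [-5,0,0,0,0,0,22],
    [-6,0,0,0,0,0,22],
    [-7,0,0,0,0,0,22],
    [-8,0,0,0,0,0,22],
    [-9,0,0,0,0,0,22],
    [-10,0,0,0,0,0,22]
  ]
}}

```text
t: 5.68
tool_pos: [0.5031, -0.1557, 0.0807]
eef_rot: [0.633, 0.774, 0.0, -0.0]
contact_force: [0.3, 1.1, 1.2]
opening: 0.022
```

```bash
python3 - <<'E'
from h import *
check('c5')
rel([.5064,-.1672,.081],101.5)
E
```

```text
scene stand [ 0.5135 -0.2039] 0.0592 lamp 81 [ 0.5092 -0.1846] 0.0229 diff mm [-4.3 19.2]
scene stand [ 0.5135 -0.2039] 0.0592 lamp 121 [ 0.5096 -0.1852] 0.0213 diff mm [-3.9 18.7]
side stand [ 0.5116 -0.1975] 0.0592 lamp 52 [ 0.5086 -0.1797] 0.0228 diff mm [-3.1 17.8]
side stand [ 0.5116 -0.1975] 0.0592 lamp 54 [ 0.5069 -0.1783] 0.0203 diff mm [-4.7 19.2]
t 5.7833 pos [ 0.5032 -0.1559  0.0807] op 0.021909928461532547 F [-0.04  1.96  1.19] j [ 0.67  0.55 -0.63  1.92  0.44  0.82  0.01]
shift mm [-11.8   0.9  -0.3] rot [ 0.      0.     -0.0011]
```

View pics/c5c.png

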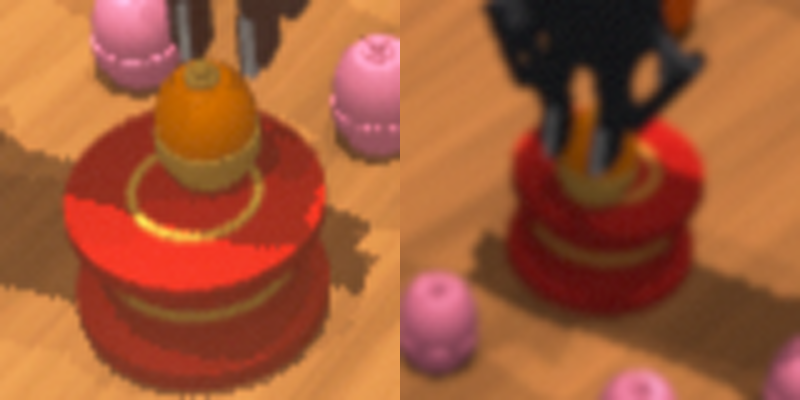

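The lamp slides upright and the offset has fallen to about 19 mm. 10 mm more.

Emit:
{"name": "drive_tool", "arguments": {
  "plan": [
    [-1,0,0,0,0,0,22],
    [-2,0,0,0,0,0,22],
    [-3,0,0,0,0,0,22],
    [-4,0,0,0,0,0,22],
    [-5,0,0,0,0,0,22],
    [-6,0,0,0,0,0,22],
    [-7,0,0,0,0,0,22],
    [-8,0,0,0,0,0,22],
    [-9,0,0,0,0,0,22],
    [-10,0,0,0,0,0,22]
  ]
}}

```text
t: 6.62
tool_pos: [0.5051, -0.1656, 0.0807]
eef_rot: [0.633, 0.774, 0.0, -0.0]
contact_force: [-0.7, 2.7, 2.1]
opening: 0.0222
```

```bash
python3 - <<'E'
from h import *
check('c6')
rel([.5064,-.1672,.081],101.5)
E
```

```text
scene stand [ 0.5138 -0.2037] 0.059 lamp 83 [ 0.5111 -0.1949] 0.0227 diff mm [-2.7  8.8]
scene stand [ 0.5138 -0.2037] 0.059 lamp 120 [ 0.5114 -0.1952] 0.0215 diff mm [-2.4  8.5]
side stand [ 0.512  -0.1977] 0.0592 lamp 48 [ 0.5103 -0.1888] 0.0221 diff mm [-1.6  8.9]
side stand [ 0.512  -0.1977] 0.0592 lamp 50 [ 0.51   -0.1882] 0.0208 diff mm [-2.   9.5]
t 6.7167 pos [ 0.5051 -0.1657  0.0806] op 0.02197686204071913 F [0.16 0.94 1.3 ] j [ 0.69  0.55 -0.63  1.9   0.44  0.82  0.02]
shift mm [-1.7  1.  -0.4] rot [-0.0001  0.0001 -0.001 ]
```

View pics/c6c.png

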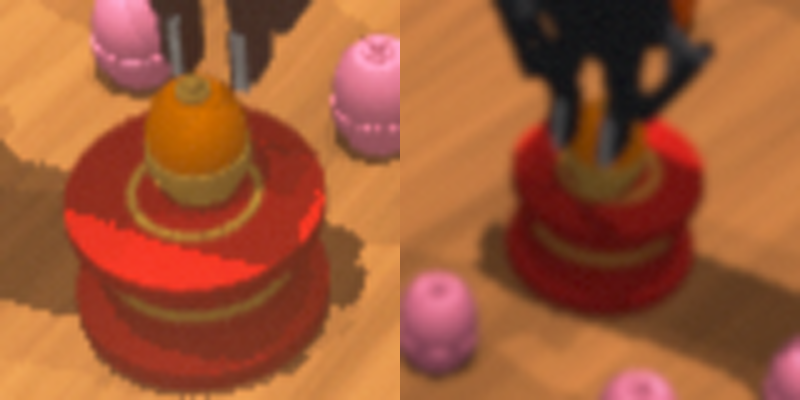

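The offset is now about (-2,+9) mm, the lamp is upright and the stand has not moved. A last 9 mm, slowing at the end.

Emit:
{"name": "drive_tool", "arguments": {
  "plan": [
    [-1,0,0,0,0,0,22],
    [-2,0,0,0,0,0,22],
    [-3,0,0,0,0,0,22],
    [-4,0,0,0,0,0,22],
    [-5,0,0,0,0,0,22],
    [-6,0,0,0,0,0,22],
    [-7,0,0,0,0,0,22],
    [-8,0,0,0,0,0,22],
    [-8.5,0,0,0,0,0,22],
    [-9,0,0,0,0,0,22]
  ]
}}

```text
t: 7.55
tool_pos: [0.5069, -0.1744, 0.0807]
eef_rot: [0.633, 0.774, 0.0, 0.0]
contact_force: [-0.9, 1.7, 1.4]
opening: 0.022
```

```bash
python3 - <<'E'
from h import *
check('c7')
rel([.4960,-.1170,.081],101.5)
E
```

```text
scene stand [ 0.5141 -0.2037] 0.0593 lamp 92 [ 0.5125 -0.2028] 0.0234 diff mm [-1.5  0.9]
scene stand [ 0.5141 -0.2037] 0.0593 lamp 120 [ 0.5117 -0.2022] 0.0231 diff mm [-2.4  1.5]
side stand [ 0.5123 -0.197 ] 0.0593 lamp 51 [ 0.512  -0.1974] 0.0219 diff mm [-0.3 -0.5]
side stand [ 0.5123 -0.197 ] 0.0593 lamp 49 [ 0.5106 -0.1975] 0.0204 diff mm [-1.6 -0.6]
t 7.65 pos [ 0.507  -0.1744  0.0807] op 0.021897450230057108 F [-0.57  1.36  1.14] j [ 0.7   0.56 -0.63  1.89  0.44  0.83  0.04]
shift mm [58.4  0.6 -0.3] rot [ 0.0001  0.     -0.0008]
```

View pics/c7c.png

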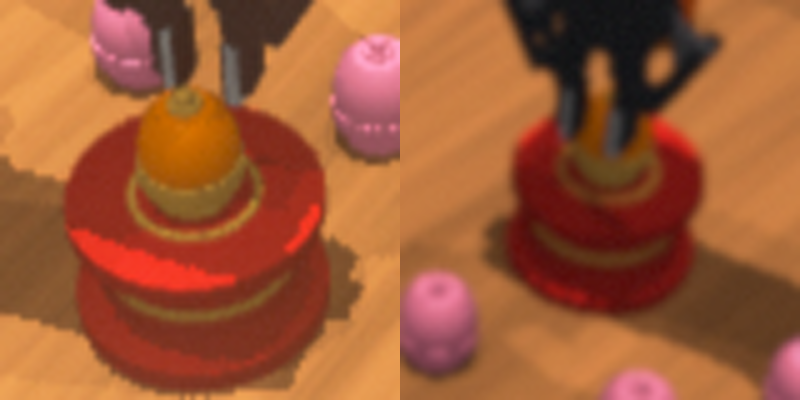

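The lamp is centred to within about 2 mm, foot inside the ring in both views. Backing straight off, then up.

Emit:
{"name": "drive_tool", "arguments": {
  "plan": [
    [2,0,0,0,0,0,22],
    [5,0,0,0,0,0,22],
    [10,0,0,0,0,0,22],
    [18,0,0,0,0,0,22],
    [28,0,0,0,0,0,22],
    [38,0,0,0,0,0,22],
    [48,0,0,0,0,0,22],
    [56,0,0,0,0,0,22],
    [58,0,-5,0,0,0,22],
    [58,0,-20,0,0,0,22]
  ]
}}

```text
t: 8.48
tool_pos: [0.4941, -0.1162, 0.0998]
eef_rot: [0.632, 0.775, -0.001, -0.001]
contact_force: [0.5, -0.0, 0.1]
opening: 0.022
```

Emit:
{"name": "drive_tool", "arguments": {
  "plan": [
    [0,0,-30,0,0,0,22],
    [0,0,-60,0,0,0,22],
    [5,0,-90,0,0,0,22],
    [10,0,-120,0,0,0,22],
    [10,0,-130,0,0,0,22],
    [10,0,-130,0,0,0,22],
    [10,0,-130,0,0,0,22],
    [10,0,-130,0,0,0,22]
  ]
}}

```text
t: 9.15
tool_pos: [0.4926, -0.108, 0.2296]
eef_rot: [0.633, 0.774, -0.001, -0.001]
contact_force: [0.5, -0.7, -1.2]
opening: 0.0218
```

```bash
python3 - <<'E'
from h import *
check('c8')
p,d,P=wrist('w8')
rel([.4960,-.1170,.25],101.5)
near=np.hypot(P[...,0]-.513,P[...,1]+.2)<.075
top=near&(d>0)&(abs(P[...,2]-.07)<.004); q=P[top]
h=cv2.convexHull(q[:,:2].astype(np.float32))[:,0]; print('top',circ(h.astype(float)))
for lo,hi in((.08,.094),(.094,.11),(.124,.14)):
    k=P[near&(d>0)&(P[...,2]>lo)&(P[...,2]<hi)&(P[...,1]<-.16)]
    if len(k)>6: print('  ',lo,len(k),circ(k[:,:2]))
cv2.imwrite('pics/all8.png',np.hstack([cv2.resize(cv2.imread('pics/c8scene.png'),(400,300)),cv2.resize(cv2.imread('pics/w8.png'),(400,300))]))
E
```

```text
scene stand [ 0.5136 -0.2035] 0.0592 lamp 88 [ 0.5121 -0.2026] 0.0235 diff mm [-1.4  0.9]
scene stand [ 0.5136 -0.2035] 0.0592 lamp 129 [ 0.5129 -0.2035] 0.0215 diff mm [-0.6  0. ]
side stand [ 0.5125 -0.1979] 0.06 lamp 50 [ 0.5119 -0.197 ] 0.022 diff mm [-0.7  0.9]
side stand [ 0.5125 -0.1979] 0.06 lamp 70 [ 0.5121 -0.1978] 0.0215 diff mm [-0.4  0.1]
t 9.3 pos [ 0.4927 -0.1078  0.2294] op 0.022272958962160576 F [-0.07 -0.13 -0.49] j [ 0.69  0.35 -0.74  1.76  0.26  1.13  0.08]
shift mm [ -9.7   1.4 -20.6] rot [-0.0021 -0.0011 -0.0008]
top (array([ 0.51272894, -0.19965502]), np.float64(0.05966284706554819))
   0.08 200 (array([ 0.51230048, -0.20003203]), np.float64(0.023715782979975855))
   0.094 387 (array([ 0.5121862 , -0.19998367]), np.float64(0.022431323914167973))
   0.124 401 (array([ 0.51214546, -0.20005891]), np.float64(0.008679276914562245))
```

View pics/c8c.png

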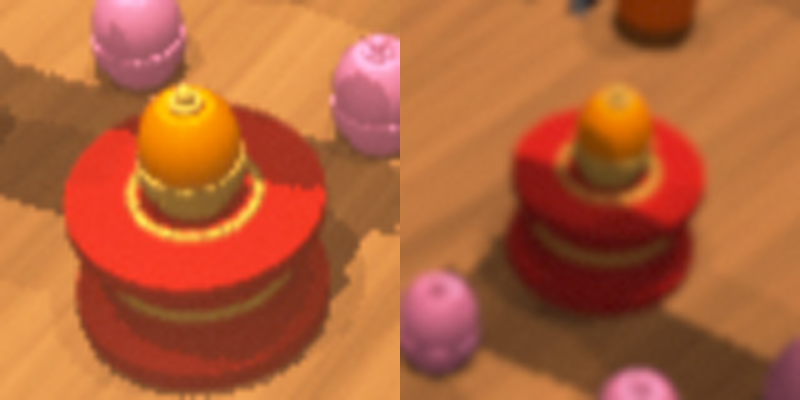

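View pics/all8.png

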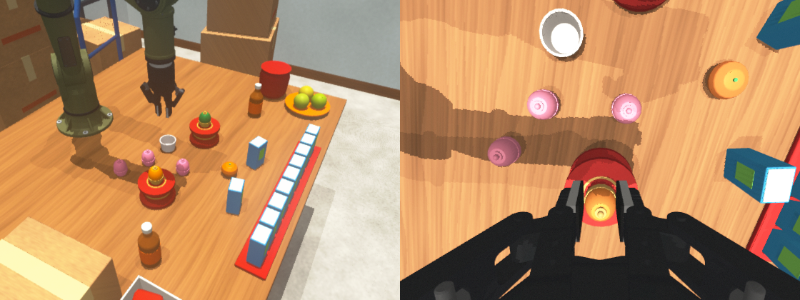

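The lamp (crop (190,150) and (613,140)) stands upright in the middle of the ring, the hand is clear, and everything else is where it was. Handing in.

```bash
python3 -c "
from bench import ticket
print(ticket.close_job())"
```

```text
the job is handed in; nothing more can be done
None
```

The amber lamp now stands upright in the middle of its stand, its foot inside the brass ring, and I have handed the job in. I slid it about 24 mm with slow, roughly 12 mm/s pushes at collar height, using the slightly open fingertips. Then I backed the hand straight off and raised it clear. The last clock reading before the hand-in was 9.3 s of the 45 s allowed.

- **Lamp position:** after I withdrew the hand, all three cameras put the lamp within about 2 mm of the stand's middle. The wrist camera showed the lamp's axis at collar and finial in line to within 0.2 mm, so it is upright.
- **Stand:** it moved less than 1 mm within each view.
- **Forces:** the wrist force read after each push stayed under 4 N. I did not sample it during the pushes.
- **Other things:** I checked the green lamp and the bystanders only by eye in the pictures, and they looked unmoved.
- **Disagreement:** the scene and side cameras differ by about 6 mm in absolute y, which is more than the stated 2 mm calibration. They agree on the offset between lamp and stand, which is what I used.

No check failed.

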